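# Mark two faces of a milled block in a spring-bar jig

## Robot

A 6-joint arm with a two-finger parallel gripper is mounted at the origin on the work surface. World frame = base frame: x ahead of the robot, y to its left, z up, the work surface at z = 0. Lengths are in m, angles in rad, forces in N, time in s.
With the tool pointing down it reaches from about 0.15 to 0.775 m from the base axis. Payload 6.1 kg.
Tool frame: the origin (TCP) lies midway between the tips of the shut fingers; the grasp point (between the pads) lies manip.hold_point_z behind it (manip.hold_point_z is the distance from the TCP to the grasp point, in m); z points along the fingers, y is the line along which they close (so a half turn about z gives the same grasp; the last joint's range is limited). The gripper opens to 85 mm and grips with 20 to 120 N. Pads are 22 mm wide; open, the fingers measure 114 mm over their backs; the gripper's body (76 mm by 85 mm) begins 54 mm behind the grasp point. The pads swing forward as they close: fully open they stand 13 mm farther back than shut.
Start: joints at [-1.348, 0.126, -0.04, 1.405, 0, 1.571], TCP at [0.116, -0.512, 0.231] pointing down, gripper open.
Joint ranges: [-2.72, 2.72], [-0.95, 1.95], [-1.27, 1.35], [-1.78, 2.02], [-1.46, 1.47], [-3.14, 3.14]. Speed limits (rad/s): [2.39, 2.39, 3.01, 3.14, 3.14, 3.14].

## Interface

Orientations are given as [roll, pitch, yaw] about the fixed x, y, z axes, in that order (R = Rz(yaw) Ry(pitch) Rx(roll)).
In Python, from workcell import manip, cams, ticket gives the robot as it stands. The module is installed in compiled form; this text tells all that it offers.
- The arm moves only by the shell command python3 -m handwheel 'ROWS' [FORCE]. ROWS is text: rows parted by semicolons, each of 7 numbers parted by spaces: the opening, from 0 (shut) to 1 (fully open), then the shift along the tool's x, y, z in m, then the turn, a rotation vector about the tool's x, y, z in degrees. In form: claw x y z ax ay az; .... A call has 1 to 12 rows; each row shifts and turns the commanded pose from where the row before left it, along the tool's axes as they then stand; what a row does not reach is not made up. A row lasts 1/8 s, in which the tool goes at most 62.5 mm and 10.7 degrees, less where a joint would pass 70% of its speed; a pose out of reach is approached as far as the arm can. A call with a gripper value outside its range is refused whole. The fingers move at their own pace and stop on an object; FORCE is the grip in N (left out, the last holds). Time passes only in rows, so rows that do not move let the fingers close. It gives the time, the measured TCP pose, the force, the opening and the grip force at its end, in the units of the state.
- manip.sense(): the state, without advancing time (a new reading comes with each control period).
- cams.snapshot(name): name is "scene" or "side" or "wrist"; returns a dict with "image" (384x512x3 uint8, red, green, blue), "depth" (384x512 float32, m along the optical axis (not along the pixel's ray), 0 where there is no reading), "K" (3x3 intrinsics, pixels), "R" (3x3) and "t" (3): a world point X has camera coordinates R X + t; the wrist camera has in their place "mount" (4x4, takes a point from camera to tool coordinates, whose origin is the TCP and whose axes are the flange's). Camera axes: x right, y down, z forward; pixel columns grow to the right and rows downward; lengths in m; the calibration is good to about 2 mm. A picture is of the moment at which its call begins: read the wrist's pose just before it.
- ticket.job_done(): hands the job in; it is judged then, once.
The state is a dict: "time": time; "joints": joint angles; "joint_vel": joint speeds; "joint_torque": joint torques, N m; "eef_pos": TCP position; "eef_rot": TCP orientation; "contact_force": force on the tool from outside, world axes, zero at the start; "ft_torque": the same for the moment, N m; "width": finger opening in m; "grasp_force": force on a finger pad.
Only numpy, scipy, OpenCV 4.12 (cv2) and the standard library are available. Lean on these libraries where they do the work, as an engineer would, in place of code of your own. Each camera call takes 0.05 s, during which the arm holds its last target. There are 200 camera calls.

## Task

Mark the loose milled block on two faces in the marking jig: holding it upright, square and centred, push the end its slot runs out of against the jig's spring bar until the bar is fully home, and keep it there for a moment; then turn the block and do the same with the long side that has the step cut along its top edge. Push steadily without ramming the jig, then stand the block upright in the empty tray, clear of the jig, and leave the sleeve, the drill chuck and the wrench where they are.

Things in the scene. Friction and masses are not known exactly. Their poses are not given: they have to be found in the camera images.
- block: Loose bare aluminium block, 64 (x) x 44 (y) x 50 (z, up) mm, 0.25-0.5 kg, standing on the bench. Origin: centre of underside. In the top, a slot 12 wide, 14 deep, 30 long runs out through the +x end (first face to mark). A step 9 wide, 14 deep runs along the top edge of the +y long side (second face). Below 36 mm all sides are full and flat. No finger fits between block and bar.
- jig: Fixed marking jig. Origin on the bench in its middle plane; push the block along its +x. Foot plate x -45 to 75, y +-55, 12 mm high; grey head on it, 62 mm high. In front of the head a spring bar, 70 wide, centred on y = 0, 14 to 46 mm above the bench. Head is clamped at an unmeasured place in a slot: the bar's front face, when out, is anywhere from x = -90 to -60 mm; find it by touch or sight.
- bar (a joint): How far the jig's spring bar is pushed in along the jig's +x, m: 0 = out, 0.010 = fully home on a hard stop. The spring pushes back with 4 N when out, 10 N when home. The clamped head behind it does not slip.
- tray: A shallow open plastic tray for finished parts, fixed on the bench, 190 (x) x 170 (y) mm outside, 18 mm high, walls and floor 4 mm thick. Origin: centre of its underside.
- sleeve: Bystander: a turned steel sleeve standing on end, 76 mm diameter, 50 mm high. Origin: centre of its underside.
- chuck: Bystander: a dark steel drill chuck standing on end, 52 mm diameter, 66 mm high. Origin: centre of its underside.
- wrench: Bystander: a steel wrench 150 mm long lying flat on the bench near the robot, about 10 mm high. Origin: about its middle; x along it.
Not all that is in view belongs to the job. What is meant by the block is not green, orange or purple, and is the larger of those in its own colour.

How it is judged:
By the outcome, as a careful person would: the job done as asked, in the order asked, and still so for the second after the job is handed in, with the robot touching nothing.
It also fails if it takes over 72 s, if anything falls off the work surface, if the arm or the gripper's body presses on something with over 40 N, if the wrist force passes 120 N, or if a joint passes its speed limit or range.

## Working session

There is one attempt and no reset: what is moved stays moved. The work goes in short steps, Python scripts to look and compute and a shell command to move; the robot and the scene stay as the last step left them, time stands still between calls to the robot, and variables do not carry over. Pictures are saved under pics/ and viewed, at most 10 in all, crops included, and the job is handed in when it is done.

```bash
mkdir -p pics; python3 - <<'E'
from workcell import manip,cams
import numpy as np,cv2
print(manip.sense(),manip.hold_point_z)
for n in("scene","side"):
    s=cams.snapshot(n); np.savez(f"pics/{n}0.npz",**s)
    cv2.imwrite(f"pics/{n}0.png",cv2.cvtColor(s["image"],cv2.COLOR_RGB2BGR)); print(n,s["R"],s["t"],s["K"])
E
```

```text
{'time': 0.0, 'joints': array([-1.34798819e+00,  1.26410316e-01, -4.06245989e-02,  1.40541985e+00,
        2.10648030e-05,  1.57077835e+00]), 'joint_vel': array([-0.00297234, -0.00137455,  0.00085494,  0.00115444, -0.00094682,
        0.00018596]), 'joint_torque': array([-1.55277943e-03, -4.35915005e+01,  3.52924204e+01,  1.73439895e-02,
       -9.98044834e-05, -1.00610302e-05]), 'eef_pos': array([ 0.11592174, -0.51160984,  0.23050499]), 'eef_rot': array([-3.13993422e+00, -2.10945862e-05,  2.22826080e-01]), 'contact_force': array([-0.39432706,  0.4321209 , -0.8014474 ]), 'ft_torque': array([-0.05436877,  0.00850368, -0.00027998]), 'grasp_force': 0.0, 'width': 0.08544913059625148} 0.0187
scene [[-0.86651274  0.49915044 -0.00212279]
 [ 0.33177308  0.572762   -0.74958009]
 [-0.37293738 -0.65022498 -0.66191026]] [ 0.4724709  -0.19079298  1.36212249] [[438.45593465   0.         256.21306844]
 [  0.         438.45593465 191.08245699]
 [  0.           0.           1.        ]]
side [[-0.8701382  -0.4927577  -0.00702496]
 [-0.27809147  0.50273765 -0.8184864 ]
 [ 0.40684719 -0.7102427  -0.57448296]] [0.5281667  0.14797676 1.2322596 ] [[473.28915207   0.         252.12464795]
 [  0.         473.28915207 193.69542622]
 [  0.           0.           1.        ]]
```

View pics/scene0.png

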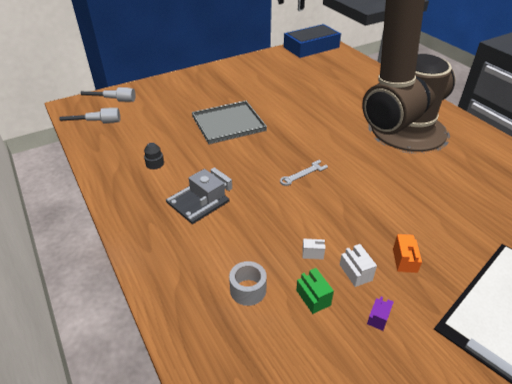

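View pics/side0.png

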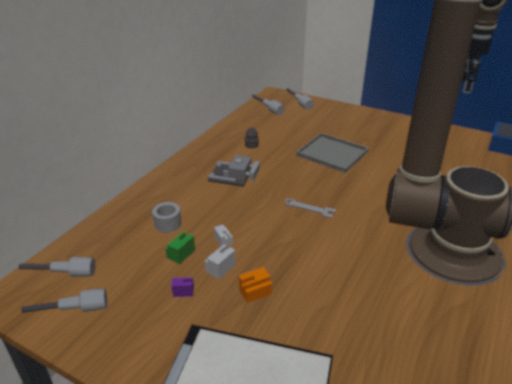

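The scene view shows the large white block at about (358,265), with a small white decoy at (314,248). The jig is at (200,193), the tray at (229,121), the sleeve at (248,283), the chuck at (153,155) and the wrench at (305,173). I'll build a metric top view from the depth next.

```bash
cat > h.py <<'E'
import numpy as np,cv2
def cloud(s):
    d=s["depth"];v,u=np.indices(d.shape);K=s["K"]
    c=np.stack([(u-K[0,2])*d/K[0,0],(v-K[1,2])*d/K[1,1],d],-1)
    return (c-s["t"])@s["R"],d>0   # R^T(c-t)
def at(s,u,v): return cloud(s)[0][v,u]
def ortho(s,x0,x1,y0,y1,z,res):
    # plane-homography view at height z ; rows: x decreasing downward, cols: y decreasing to the right
    X,Y=np.meshgrid(np.arange(x1,x0,-res),np.arange(y1,y0,-res),indexing="ij")
    P=np.stack([X,Y,np.full_like(X,z)],-1)@s["R"].T+s["t"]
    p=P@s["K"].T; p=(p/p[...,2:]).astype(np.float32)
    return cv2.remap(s["image"],p[...,0],p[...,1],cv2.INTER_CUBIC)[...,::-1]
E
python3 - <<'E'
from h import *
S={n:dict(np.load(f"pics/{n}0.npz")) for n in("scene","side")}
s=S["scene"]
for n,u,v in[("block",358,262),("small",314,244),("sleeve",248,270),("chuck",153,150),("jighead",205,182),("bar",222,178),("tray",229,121),("wrench",305,173)]: print(n,at(s,u,v).round(3))
a=[]
for n in S:
    P,m=cloud(S[n]);
    for nm,c in(("block",at(s,358,262)),("jig",at(s,205,182)),("tray",at(s,229,121))):
        r=.06 if nm=="block" else .15
        k=m&(np.abs(P[...,0]-c[0])<r)&(np.abs(P[...,1]-c[1])<r)
        z=P[k]
        for lo,hi in((.012,.02),(.03,.04),(.044,.056),(.057,.067)):
            q=z[(z[:,2]>lo)&(z[:,2]<hi)]
            if len(q)>15: print(n,nm,lo,len(q),q[:,:2].min(0).round(3),q[:,:2].max(0).round(3),[np.round(t,3) for t in cv2.minAreaRect((q[:,:2]).astype(np.float32))])
b=at(s,358,262); j=at(s,205,182)
I=np.hstack([cv2.resize(ortho(S["scene"],b[0]-.06,b[0]+.06,b[1]-.06,b[1]+.06,.05,.0004),(390,390)),cv2.resize(ortho(S["scene"],j[0]-.12,j[0]+.12,j[1]-.12,j[1]+.12,.046,.0008),(390,390))])
cv2.imwrite("pics/o1.png",I)
E
```

```text
block [0.509 0.358 0.049]
small [0.551 0.264 0.036]
sleeve [0.711 0.254 0.037]
chuck [ 0.743 -0.218  0.057]
jighead [ 0.679 -0.022  0.059]
bar [ 0.628 -0.031  0.044]
tray [ 0.462 -0.317  0.005]
wrench [0.404 0.022 0.007]
scene block 0.012 87 [0.48  0.317] [0.525 0.386] [array([0.514, 0.359]), array([0.038, 0.076]), np.float64(27.925)]
scene block 0.03 238 [0.482 0.315] [0.526 0.386] [array([0.5  , 0.351]), array([0.066, 0.045]), np.float64(82.135)]
scene block 0.044 401 [0.472 0.318] [0.516 0.385] [array([0.495, 0.351]), array([0.066, 0.037]), np.float64(82.184)]
scene jig 0.012 408 [ 0.609 -0.075] [0.772 0.038] [array([ 0.689, -0.027]), array([0.15 , 0.104]), np.float64(13.866)]
scene jig 0.03 163 [ 0.612 -0.076] [0.707 0.012] [array([ 0.665, -0.031]), array([0.096, 0.079]), np.float64(10.23)]
scene jig 0.044 498 [ 0.612 -0.078] [0.705 0.012] [array([ 0.658, -0.036]), array([0.083, 0.082]), np.float64(14.384)]
scene jig 0.057 60 [ 0.648 -0.068] [ 0.696 -0.   ] [array([ 0.671, -0.033]), array([0.046, 0.068]), np.float64(4.021)]
scene tray 0.012 300 [ 0.363 -0.41 ] [ 0.571 -0.216] [ar
[... 303 characters left out ...]
ock 0.044 284 [0.473 0.317] [0.515 0.387] [array([0.494, 0.351]), array([0.067, 0.037]), np.float64(81.613)]
side jig 0.012 290 [ 0.612 -0.08 ] [0.771 0.043] [array([ 0.688, -0.021]), array([0.15 , 0.107]), np.float64(11.243)]
side jig 0.03 113 [ 0.608 -0.078] [0.707 0.011] [array([ 0.664, -0.031]), array([0.103, 0.076]), np.float64(17.722)]
side jig 0.044 199 [ 0.608 -0.081] [0.701 0.013] [array([ 0.656, -0.036]), array([0.083, 0.084]), np.float64(16.237)]
side jig 0.057 107 [ 0.638 -0.071] [0.701 0.01 ] [array([ 0.669, -0.031]), array([0.051, 0.078]), np.float64(12.902)]
side tray 0.012 294 [ 0.361 -0.411] [ 0.566 -0.214] [array([ 0.465, -0.314]), array([0.181, 0.195]), np.float64(82.531)]
```

View pics/o1.png

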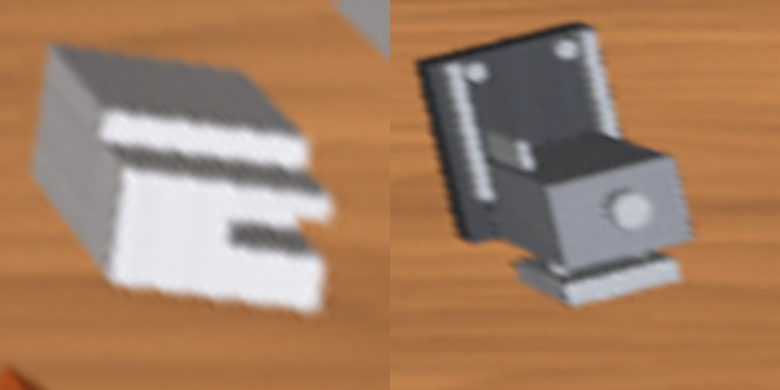

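Block: the slot opens toward world -y and the step faces +x, so it's at about (0.499, 0.350) with yaw ≈ -98°. Jig yaw is roughly 13° and the bar faces the robot. I'll look at the jig with the wrist camera on the way over.

```bash
cat > d.py <<'E'
import sys,numpy as np
from workcell import manip
from scipy.spatial.transform import Rotation as Ro
def pose():
    s=manip.sense();return s["eef_pos"],Ro.from_euler("xyz",s["eef_rot"]),s
if __name__=="__main__":
    x,y,z,yaw=map(float,sys.argv[1:5]);p,R,s=pose()
    T=Ro.from_euler("xyz",[np.pi,0,np.radians(yaw)])
    print("shift(tool)",R.inv().apply(np.array([x,y,z])-p).round(4),"dist",np.linalg.norm(np.array([x,y,z])-p).round(3),
      "turn(tool,deg)",np.degrees((R.inv()*T).as_rotvec()).round(2),"t",s["time"],"q",np.degrees(s["joints"]).round(0))
E
python3 d.py 0.58 -0.05 0.27 13
```

```text
shift(tool) [ 0.5546 -0.3478 -0.0389] dist 0.656 turn(tool,deg) [-0.08 -0.   -0.23] t 0.1 q [-77.   7.  -2.  81.   0.  90.]
```

```bash
python3 -m handwheel '1 .0462 -.029 -.0033 0 0 0;1 .0462 -.029 -.0033 0 0 0;1 .0462 -.029 -.0033 0 0 0;1 .0462 -.029 -.0033 0 0 0;1 .0462 -.029 -.0033 0 0 0;1 .0462 -.029 -.0033 0 0 0;1 .0462 -.029 -.0033 0 0 0;1 .0462 -.029 -.0033 0 0 0;1 .0462 -.029 -.0033 0 0 0;1 .0462 -.029 -.0033 0 0 0;1 .0462 -.029 -.0033 0 0 0;1 .0462 -.029 -.0033 0 0 0'
python3 -m handwheel '1 0 0 0 0 0 0;1 0 0 0 0 0 0;1 0 0 0 0 0 0'; python3 d.py .58 -.05 .27 13
python3 - <<'E'
from d import *; from workcell import cams; import cv2
p,R,s=pose(); w=cams.snapshot("wrist")
M=np.eye(4);M[:3,:3]=R.as_matrix();M[:3,3]=p;M=M@w["mount"]
Rc=M[:3,:3].T; w["R"]=Rc; w["t"]=-Rc@M[:3,3]; np.savez("pics/w1.npz",**w)
print(M.round(3)); cv2.imwrite("pics/w1.png",w["image"][...,::-1])
E
```

```text
time: 1.6
eef_pos: [0.5808, -0.0486, 0.2706]
eef_rot: [3.142, 0.001, 0.223]
contact_force: [-0.2, -0.4, -0.6]
width: 0.0853
grasp_force: 0.0
time: 1.98
eef_pos: [0.5791, -0.051, 0.271]
eef_rot: [3.142, 0.0, 0.222]
contact_force: [0.1, 0.1, -0.1]
width: 0.0854
grasp_force: 0.0
shift(tool) [ 0.0011 -0.0007  0.001 ] dist 0.002 turn(tool,deg) [ 0.    0.01 -0.31] t 1.975 q [ -5.  14.  11.  87.  -0. 162.]
[[ 0.22  -0.938 -0.27   0.647]
 [-0.976 -0.211 -0.061 -0.036]
 [ 0.     0.277 -0.961  0.413]
 [ 0.     0.     0.     1.   ]]
```

View pics/w1.png

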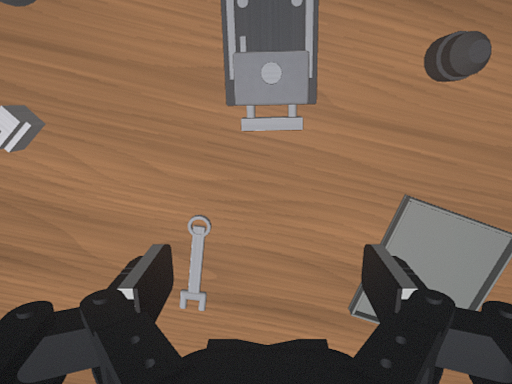

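The wrist view shows the bar at about (241–303, 118–131), with the jig foot plate and head behind it. The wrench and tray are clear of the area. Next I'll fit the bar and plate.

```bash
python3 - <<'E'
from h import *
w=dict(np.load("pics/w1.npz"))
def pl(pts,z):
    K=w["K"];o=-w["R"].T@w["t"]
    d=np.c_[np.array(pts,float),np.ones(len(pts))]@np.linalg.inv(K).T@w["R"]
    return (o+d*((z-o[2])/d[:,2])[:,None])[:,:2]
g=cv2.cvtColor(w["image"],cv2.COLOR_RGB2GRAY); hsv=cv2.cvtColor(w["image"],cv2.COLOR_RGB2HSV)
grey=(hsv[...,1]<60).astype(np.uint8)
m=np.zeros_like(grey);m[117:136,236:308]=grey[117:136,236:308]
n,l,st,_=cv2.connectedComponentsWithStats(m);i=1+st[1:,4].argmax();print(st[i])
b=cv2.boxPoints(cv2.minAreaRect(np.argwhere(l==i)[:,::-1].astype(np.float32)));print(b.round(1))
q=pl(b,.046);print("bar corners",q.round(4), [np.linalg.norm(q[k]-q[k-1]).round(4) for k in range(4)])
# front edge row per column (subpixel by gradient)
pts=[]
for u in range(245,300):
    c=cv2.GaussianBlur(hsv[...,1].astype(np.float32),(3,3),0)[122:142,u]; gr=np.diff(c);k=gr.argmax()
    pts.append((u,122+k+.5))
f=pl(pts,.046);v=cv2.fitLine(f.astype(np.float32),cv2.DIST_HUBER,0,.01,.01).ravel();print("front edge",v[2:],"normal yaw",(np.degrees(np.arctan2(v[1],v[0]))+90)%180)
# plate sides
for lo,hi,sg in((215,235,1),(308,325,-1)):
    pts=[]
    for r in range(15,98):
        c=cv2.GaussianBlur(hsv[...,1].astype(np.float32),(3,3),0)[r,lo:hi]; k=(-sg*np.diff(c)).argmax(); pts.append((lo+k+.5,r))
    f=pl(pts,.012);v=cv2.fitLine(f.astype(np.float32),cv2.DIST_HUBER,0,.002,.01).ravel();print("side",v[2:],np.degrees(np.arctan2(v[1],v[0])))
P,mm=cloud(w)
k=l==i; print("bar z",np.median(P[k],0),P[k].min(0),P[k].max(0))
E
```

```text
[241 117  62  14 834]
[[241. 117.]
 [302. 117.]
 [302. 130.]
 [241. 130.]]
bar corners [[ 0.6232 -0.0116]
 [ 0.6382 -0.0782]
 [ 0.6243 -0.0818]
 [ 0.6092 -0.0144]] [np.float64(0.0143), np.float64(0.0683), np.float64(0.0143), np.float64(0.069)]
front edge [ 0.61637956 -0.04700974] normal yaw 14.172806
side [0.68382496 0.02414184] 13.858173
side [ 0.71414775 -0.08017523] 13.736555
bar z [ 0.62396247 -0.04552126  0.04521766] [ 0.60442117 -0.0813792  -0.00197796] [ 0.64721963 -0.00998466  0.41286323]
```

```bash
python3 d.py .499 .350 .20 82
```

```text
shift(tool) [ 0.0099 -0.4088  0.0711] dist 0.415 turn(tool,deg) [ 1.000e-02  0.000e+00 -6.932e+01] t 2.025 q [ -5.  14.  11.  87.  -0. 162.]
```

```bash
python3 -m handwheel '1 .0012 -.0511 .0089 0 0 0;1 .0012 -.0511 .0089 0 0 0;1 .0012 -.0511 .0089 0 0 0;1 .0012 -.0511 .0089 0 0 0;1 .0012 -.0511 .0089 0 0 0;1 .0012 -.0511 .0089 0 0 0;1 .0012 -.0511 .0089 0 0 0;1 .0012 -.0511 .0089 0 0 0'
python3 -m handwheel '1 0 0 0 0 0 -9.9;1 0 0 0 0 0 -9.9;1 0 0 0 0 0 -9.9;1 0 0 0 0 0 -9.9;1 0 0 0 0 0 -9.9;1 0 0 0 0 0 -9.9;1 0 0 0 0 0 -9.9;1 0 0 0 0 0 0;1 0 0 0 0 0 0;1 0 0 0 0 0 0'
python3 d.py .499 .35 .2 82
cat > look.py <<'E'
import sys
from d import *; from workcell import cams; import cv2
p,R,s=pose(); w=cams.snapshot("wrist")
M=np.eye(4);M[:3,:3]=R.as_matrix();M[:3,3]=p;M=M@w["mount"]
Rc=M[:3,:3].T; w["R"]=Rc; w["t"]=-Rc@M[:3,3]; np.savez(f"pics/{sys.argv[1]}.npz",**w)
cv2.imwrite(f"pics/{sys.argv[1]}.png",w["image"][...,::-1])
E
python3 look.py w2
```

```text
time: 3.02
eef_pos: [0.5176, 0.244, 0.2079]
eef_rot: [-3.056, 0.001, 0.397]
contact_force: [-0.3, 0.3, -0.6]
width: 0.0852
grasp_force: 0.0
time: 4.28
eef_pos: [0.5179, 0.244, 0.2078]
eef_rot: [-3.11, -0.079, 1.604]
contact_force: [-0.2, 0.3, 0.3]
width: 0.0853
grasp_force: 0.0
shift(tool) [ 0.1056 -0.0149  0.0167] dist 0.108 turn(tool,deg) [-2.2  -4.38  9.96] t 4.275 q [ 23.  12.   1.  79.   5. 111.]
```

View pics/w2.png

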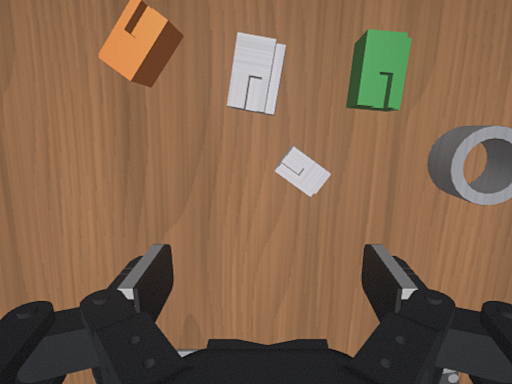

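The wrist view shows the white block at about (256,74), with its slot opening toward the camera bottom and the step on the right. The small decoy is at (303,171). The fast rows were clipped and left the tool tilted, so I'll use smaller rows. First I'll refine the block pose from this view.

```bash
cat > fit.py <<'E'
import sys
from h import *
w=dict(np.load(f"pics/{sys.argv[1]}.npz")); u,v=int(sys.argv[2]),int(sys.argv[3])
P,m=cloud(w); c=P[v,u]; print("pt",c.round(3))
k=m&(np.hypot(P[...,0]-c[0],P[...,1]-c[1])<.06)
for lo,hi in((.045,.055),(.033,.04),(.03,.056)):
    q=P[k&(P[...,2]>lo)&(P[...,2]<hi)]
    if len(q)>20:
        r=cv2.minAreaRect((q[:,:2]*1000).astype(np.float32)); print(lo,hi,len(q),np.round(r[0],1),np.round(r[1],1),round(r[2],1))
E
python3 fit.py w2 250 60
python3 - <<'E'
from h import *
import sys
w=dict(np.load("pics/w2.npz")); hsv=cv2.cvtColor(w["image"],cv2.COLOR_RGB2HSV)
m=((hsv[...,1]<50)&(hsv[...,2]>100)).astype(np.uint8); m[:,:215]=0;m[:,300:]=0;m[125:]=0
m=cv2.morphologyEx(m,cv2.MORPH_CLOSE,np.ones((7,7)))
r=cv2.minAreaRect(np.argwhere(m)[:,::-1].astype(np.float32));print(cv2.boxPoints(r))
K=w["K"];o=-w["R"].T@w["t"]; print("cam",o)
b=np.c_[np.vstack([cv2.boxPoints(r)]),np.ones(4)]@np.linalg.inv(K).T@w["R"]
for z in(.05,.036):print(z,(o+b*((z-o[2])/b[:,2])[:,None])[:,:2].round(4).tolist())
E
```

```text
pt [0.493 0.361 0.05 ]
0.045 0.055 2460 [494.3 349.8] [64.2 35.1] 82.0
0.033 0.04 1086 [500.7 348.8] [64. 40.] 82.0
0.03 0.056 3615 [498.7 349.2] [64.2 44.1] 82.1
[[224.59459  106.43244 ]
 [237.08109   31.513514]
 [286.54053   39.756752]
 [274.05405  114.67568 ]]
cam [0.52021834 0.30223091 0.3546538 ]
0.05 [[0.4705, 0.3194], [0.4811, 0.384], [0.5251, 0.3784], [0.5167, 0.3135]]
0.036 [[0.4683, 0.3201], [0.4793, 0.3877], [0.5254, 0.3819], [0.5165, 0.314]]
```

```bash
python3 -m handwheel '1 0 0 0 -1.1 -2.19 4.98;1 0 0 0 -1.1 -2.19 4.98;1 0 0 0 0 0 0'; python3 d.py .4987 .3492 .12 82
```

```text
time: 4.7
eef_pos: [0.5177, 0.2448, 0.2076]
eef_rot: [-3.141, -0.0, 1.435]
contact_force: [-0.3, 0.4, -0.2]
width: 0.0855
grasp_force: 0.0
shift(tool) [ 0.1008 -0.033   0.0877] dist 0.138 turn(tool,deg) [-0.01 -0.02  0.19] t 4.7 q [ 25.  12.   1.  79.   0. 123.]
```

```bash
python3 -m handwheel '1 .025 -.008 .022 0 0 0;1 .025 -.008 .022 0 0 0;1 .025 -.008 .022 0 0 0;1 .025 -.008 .022 0 0 .2;1 0 0 0 0 0 0;1 0 0 0 0 0 0'; python3 d.py .4987 .3492 .005 82
```

```text
time: 5.45
eef_pos: [0.5002, 0.3473, 0.1201]
eef_rot: [3.142, -0.0, 1.43]
contact_force: [-0.8, 0.0, 0.1]
width: 0.0855
grasp_force: 0.0
shift(tool) [ 0.0017 -0.0017  0.1151] dist 0.115 turn(tool,deg) [ 0.   -0.   -0.06] t 5.45 q [ 35.  17.  -4.  69.   0. 133.]
```

```bash
python3 -m handwheel '1 .0017 -.0017 .029 0 0 0;1 0 0 .029 0 0 0;1 0 0 .029 0 0 0;1 0 0 .028 0 0 0;1 0 0 0 0 0 0;1 0 0 0 0 0 0'; python3 -m handwheel '0 0 0 0 0 0 0;0 0 0 0 0 0 0;0 0 0 0 0 0 0;0 0 0 0 0 0 0;0 0 0 0 0 0 0;0 0 0 0 0 0 0;0 0 0 0 0 0 0;0 0 0 0 0 0 0' 60; python3 d.py .4987 .3492 .005 82
```

```text
time: 6.2
eef_pos: [0.4996, 0.3496, 0.0064]
eef_rot: [3.14, -0.001, 1.429]
contact_force: [1.0, -0.1, 0.6]
width: 0.0855
grasp_force: 0.0
time: 7.2
eef_pos: [0.4989, 0.3501, 0.0058]
eef_rot: [3.14, -0.001, 1.43]
contact_force: [-1.6, 0.0, 5.7]
width: 0.0437
grasp_force: 63.1
shift(tool) [-0.0009 -0.0001  0.0008] dist 0.001 turn(tool,deg) [ 0.06 -0.07 -0.08] t 7.2 q [ 35.  21. -13.  55.   0. 133.]
```

```bash
python3 -m handwheel '0 0 0 -.02 0 0 0;0 0 0 -.03 0 0 0;0 0 0 -.03 0 0 0;0 0 0 -.02 0 0 0;0 0 0 0 0 0 0;0 0 0 0 0 0 0'; python3 d.py .5466 -.0656 .1 -166.15
```

```text
time: 7.95
eef_pos: [0.4978, 0.3492, 0.1031]
eef_rot: [-3.14, 0.002, 1.43]
contact_force: [0.3, -0.7, -4.1]
width: 0.0432
grasp_force: 62.3
shift(tool) [-0.4038  0.1066  0.0036] dist 0.418 turn(tool,deg) [-1.4000e-01 -3.0000e-02 -1.1193e+02] t 7.95 q [ 35.  18.  -5.  67.  -0. 133.]
```

```bash
python3 -m handwheel '0 -.0336 .0089 0 0 0 0;0 -.0336 .0089 0 0 0 0;0 -.0336 .0089 0 0 0 0;0 -.0336 .0089 0 0 0 0;0 -.0336 .0089 0 0 0 0;0 -.0336 .0089 0 0 0 0;0 -.0336 .0089 0 0 0 0;0 -.0336 .0089 0 0 0 0;0 -.0336 .0089 0 0 0 0;0 -.0336 .0089 0 0 0 0;0 -.0336 .0089 0 0 0 0;0 -.0336 .0089 0 0 0 0'; python3 -m handwheel '0 0 0 0 0 0 -9.4;0 0 0 0 0 0 -9.4;0 0 0 0 0 0 -9.4;0 0 0 0 0 0 -9.4;0 0 0 0 0 0 -9.4;0 0 0 0 0 0 -9.3;0 0 0 0 0 0 -9.3;0 0 0 0 0 0 -9.3;0 0 0 0 0 0 -9.3;0 0 0 0 0 0 -9.3;0 0 0 0 0 0 -9.3;0 0 0 0 0 0 -9.3'; python3 -m handwheel '0 0 0 0 0 0 0;0 0 0 0 0 0 0'; python3 d.py .5466 -.0656 .0065 -166.15;python3 look.py w3
```

```text
time: 9.45
eef_pos: [0.5466, -0.0656, 0.1029]
eef_rot: [-3.139, 0.0, 1.43]
contact_force: [-0.3, -1.3, -3.6]
width: 0.0432
grasp_force: 62.2
time: 10.95
eef_pos: [0.5465, -0.0645, 0.1028]
eef_rot: [3.141, -0.003, -2.892]
contact_force: [0.1, -0.4, -4.0]
width: 0.0433
grasp_force: 62.0
time: 11.2
eef_pos: [0.547, -0.0645, 0.1038]
eef_rot: [3.141, -0.001, -2.9]
contact_force: [-0.2, 0.1, -3.5]
width: 0.0431
grasp_force: 62.0
shift(tool) [ 0.0005 -0.001   0.0973] dist 0.097 turn(tool,deg) [ 0.03 -0.08  0.01] t 11.2 q [ -7.  12. -13.  65.   0. -21.]
```

View pics/w3.png

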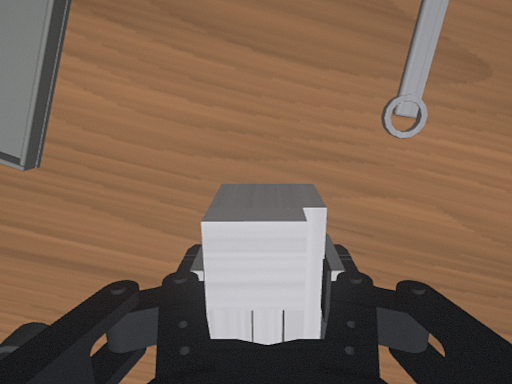

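The wrist view shows the block gripped upright with its solid back end at (265,200). The slot is facing the jig and the step is on the right. I'll check the in-hand offset.

```bash
python3 - <<'E'
from h import *
from d import pose,manip
w=dict(np.load("pics/w3.npz")); p,R,s=pose()
P,m=cloud(w); Q=R.inv().apply((P-p).reshape(-1,3)).reshape(P.shape)
k=m&(abs(Q[...,0])<.06)&(abs(Q[...,1])<.03)
u,v=np.meshgrid(np.arange(512),np.arange(384)); k&=(v<340)&(u>195)&(u<332)
z=Q[k][:,2]; print(np.histogram(z,10)); t=np.percentile(z[z<-.03],50);print("top z tool",t)
q=Q[k&(abs(Q[...,2]-t)<.004)]; print(q[:,:2].min(0),q[:,:2].max(0),np.percentile(q[:,:2],[1,99],axis=0),cv2.minAreaRect((q[:,:2]*1000).astype(np.float32)))
A=np.c_[q[:,:2],np.ones(len(q))];print("tilt deg",np.degrees(np.linalg.lstsq(A,q[:,2],rcond=None)[0][:2]))
q=Q[k&(Q[...,2]>t+.006)&(abs(Q[...,0]-.033)<.005)];print("back face x",np.median(q[:,0]))
E
```

```text
(array([  687,  4310, 12628,  1530,   679,     0,     0,     0,     0,
        5254]), array([-0.08105089, -0.06221034, -0.0433698 , -0.02452926, -0.00568872,
        0.01315182,  0.03199236,  0.0508329 ,  0.06967344,  0.08851398,
        0.10735452]))
top z tool -0.043103090374328676
[-0.0163082  -0.02549805] [0.03315565 0.02319285] [[-0.01319062 -0.0220471 ]
 [ 0.03257795  0.01273743]] ((8.389873504638672, -1.1694221496582031), (48.603172302246094, 49.317604064941406), 89.55390167236328)
tilt deg [0.29559017 0.20699112]
back face x 0.032323513439866954
```

```bash
python3 -m handwheel '0 .0005 -.001 .03 0 0 0;0 0 0 .03 0 0 0;0 0 0 .025 0 0 0;0 0 0 .01 0 0 0;0 0 0 0 0 0 0;0 0 0 0 0 0 0;0 0 0 0 0 0 0'; python3 d.py .5466 -.0656 .008 -166.15; python3 -m handwheel '0 -.008 0 0 0 0 0;0 -.008 0 0 0 0 0;0 -.008 0 0 0 0 0;0 -.004 0 0 0 0 0;0 -.002 0 0 0 0 0;0 0 0 0 0 0 0;0 0 0 0 0 0 0';python3 d.py .5466 -.0656 .008 -166.15
```

```text
time: 12.12
eef_pos: [0.5481, -0.0658, 0.0108]
eef_rot: [-3.141, 0.002, -2.897]
contact_force: [-0.1, 0.2, -4.5]
width: 0.0432
grasp_force: 62.1
shift(tool) [0.0014 0.0006 0.0028] dist 0.003 turn(tool,deg) [-0.04  0.11  0.15] t 12.125 q [ -7.  15. -21.  54.  -0. -21.]
time: 13.0
eef_pos: [0.5761, -0.0585, 0.0096]
eef_rot: [3.142, -0.0, -2.897]
contact_force: [0.6, 0.1, -3.0]
width: 0.0433
grasp_force: 62.1
shift(tool) [0.0304 0.0002 0.0016] dist 0.03 turn(tool,deg) [ 0.01 -0.02  0.16] t 13.0 q [ -6.  18. -17.  55.  -0. -20.]
```

```bash
python3 -m handwheel '0 -.0015 0 .001 0 0 .1;0 -.0015 0 0 0 0 0;0 -.0015 0 0 0 0 0;0 -.0015 0 0 0 0 0;0 -.0015 0 0 0 0 0;0 -.0015 0 0 0 0 0;0 -.001 0 0 0 0 0;0 0 0 0 0 0 0';python3 -m handwheel '0 -.001 0 0 0 0 0;0 -.001 0 0 0 0 0;0 -.001 0 0 0 0 0;0 -.001 0 0 0 0 0;0 0 0 0 0 0 0'; python3 d.py .5466 -.0656 .008 -166.15
```

```text
time: 14.0
eef_pos: [0.586, -0.056, 0.0086]
eef_rot: [3.142, -0.0, -2.899]
contact_force: [-0.3, -0.7, -3.8]
width: 0.043
grasp_force: 62.1
time: 14.62
eef_pos: [0.5891, -0.0552, 0.0085]
eef_rot: [3.142, -0.002, -2.899]
contact_force: [-5.8, -1.7, -1.3]
width: 0.0432
grasp_force: 62.3
shift(tool) [0.0438 0.0002 0.0006] dist 0.044 turn(tool,deg) [ 0.   -0.09  0.05] t 14.625 q [ -5.  19. -15.  55.  -0. -19.]
```

```bash
python3 -m handwheel '0 -.001 0 0 0 0 0;0 -.001 0 0 0 0 0;0 -.001 0 0 0 0 0;0 -.001 0 0 0 0 0;0 -.001 0 0 0 0 0;0 0 0 0 0 0 0';python3 -m handwheel '0 -.001 0 0 0 0 0;0 -.001 0 0 0 0 0;0 0 0 0 0 0 0'; python3 -m handwheel '0 -.0007 0 0 0 0 0;0 -.0007 0 0 0 0 0;0 0 0 0 0 0 0'
```

```text
time: 15.38
eef_pos: [0.5933, -0.0542, 0.0085]
eef_rot: [-3.142, -0.003, -2.899]
contact_force: [-8.9, -1.0, 0.8]
width: 0.0434
grasp_force: 62.5
time: 15.75
eef_pos: [0.5949, -0.0538, 0.0084]
eef_rot: [-3.142, -0.003, -2.899]
contact_force: [-8.7, -2.9, 1.1]
width: 0.0431
grasp_force: 62.5
time: 16.12
eef_pos: [0.5957, -0.0536, 0.0083]
eef_rot: [-3.142, -0.004, -2.9]
contact_force: [-10.8, -3.0, 0.9]
width: 0.0432
grasp_force: 62.7
```

```bash
python3 -m handwheel '0 -.001 0 0 0 0 0;0 -.0005 0 0 0 0 0;0 0 0 0 0 0 0'; python3 -m handwheel '0 -.001 0 0 0 0 0;0 -.0005 0 0 0 0 0;0 0 0 0 0 0 0;0 0 0 0 0 0 0'
```

```text
time: 16.5
eef_pos: [0.5957, -0.0536, 0.0081]
eef_rot: [-3.142, -0.007, -2.9]
contact_force: [-15.9, -4.6, 3.9]
width: 0.0431
grasp_force: 63.1
time: 17.0
eef_pos: [0.5957, -0.0536, 0.0081]
eef_rot: [-3.141, -0.01, -2.9]
contact_force: [-19.7, -5.5, 7.8]
width: 0.043
grasp_force: 63.6
```

The position has stopped at e≈0.5656 while the force rises to 20 N, so the bar is home. I'll hold it there, then retreat.

```bash
python3 -m handwheel '0 0 0 0 0 0 0;0 0 0 0 0 0 0;0 0 0 0 0 0 0;0 0 0 0 0 0 0;0 0 0 0 0 0 0;0 0 0 0 0 0 0;0 0 0 0 0 0 0;0 0 0 0 0 0 0;0 0 0 0 0 0 0;0 0 0 0 0 0 0;0 0 0 0 0 0 0;0 0 0 0 0 0 0'; python3 -m handwheel '0 .002 0 0 0 0 0;0 .003 0 0 0 0 0;0 .005 0 0 0 0 0;0 .01 0 0 0 0 0;0 .02 0 0 0 0 0;0 .03 0 0 0 0 0;0 .03 0 0 0 0 0;0 0 0 -.02 0 0 0;0 0 0 -.02 0 0 0;0 0 0 0 0 0 0;0 0 0 0 0 0 0'; python3 d.py .5 -.075 .045 104
```

```text
time: 18.5
eef_pos: [0.5957, -0.0536, 0.0081]
eef_rot: [-3.142, -0.01, -2.9]
contact_force: [-21.2, -5.1, 8.4]
width: 0.0435
grasp_force: 63.6
time: 19.88
eef_pos: [0.5041, -0.0763, 0.0483]
eef_rot: [3.142, 0.001, -2.899]
contact_force: [0.2, -0.1, -4.2]
width: 0.043
grasp_force: 62.4
shift(tool) [0.0037 0.0022 0.0033] dist 0.005 turn(tool,deg) [3.000e-02 2.000e-02 8.992e+01] t 19.875 q [ -9.   9. -23.  57.   0. -23.]
```

```bash
python3 -c "
from h import *;s=dict(np.load('pics/scene0.npz'));print(at(s,286,181),at(s,324,165))"
python3 -m handwheel '0 0 0 0 0 0 9;0 0 0 0 0 0 9;0 0 0 0 0 0 9;0 0 0 0 0 0 9;0 0 0 0 0 0 9;0 0 0 0 0 0 9;0 0 0 0 0 0 9;0 0 0 0 0 0 9;0 0 0 0 0 0 9;0 0 0 0 0 0 9;0 0 0 0 0 0 0;0 0 0 0 0 0 0'; python3 d.py .504 -.076 .0075 103.85
```

```text
[0.46489498 0.02026115 0.00272513] [ 0.33258714  0.01197998 -0.00050824]
time: 21.38
eef_pos: [0.5037, -0.0763, 0.048]
eef_rot: [-3.141, -0.0, 1.816]
contact_force: [-1.0, 1.8, -4.0]
width: 0.0433
grasp_force: 62.3
shift(tool) [0.0002 0.0004 0.0405] dist 0.041 turn(tool,deg) [-0.05 -0.02  0.21] t 21.375 q [ -9.   9. -23.  57.   0.  67.]
```

```bash
python3 -m handwheel '0 0 0 .02 0 0 .2;0 0 0 .015 0 0 0;0 0 0 .003 0 0 0;0 0 0 .001 0 0 0;0 0 0 .001 0 0 0;0 0 0 .001 0 0 0;0 0 0 0 0 0 0;0 0 0 0 0 0 0'; python3 d.py .504 -.076 .0075 103.85
```

```text
time: 22.38
eef_pos: [0.504, -0.0764, 0.0078]
eef_rot: [3.141, 0.0, 1.81]
contact_force: [0.3, -0.3, -3.4]
width: 0.0429
grasp_force: 62.1
shift(tool) [0.0004 0.0001 0.0003] dist 0.001 turn(tool,deg) [ 0.01  0.01 -0.14] t 22.375 q [ -9.  11. -26.  52.   0.  68.]
```

```bash
python3 -m handwheel '0 0 0 .0008 0 0 0;0 0 0 .0008 0 0 0;0 0 0 0 0 0 0;0 0 0 0 0 0 0'; python3 -m handwheel '1 0 0 0 0 0 0;1 0 0 0 0 0 0;1 0 0 0 0 0 0;1 0 0 0 0 0 0;1 0 0 0 0 0 0;1 0 0 0 0 0 0;1 0 0 -.02 0 0 0;1 0 0 -.035 0 0 0;1 0 0 -.035 0 0 0;1 0 0 -.02 0 0 0;1 0 0 0 0 0 0;1 0 0 0 0 0 0'; python3 look.py w4;python3 d.py .504 -.076 .112 -166.15
```

```text
time: 22.88
eef_pos: [0.5039, -0.0764, 0.006]
eef_rot: [-3.141, -0.0, 1.81]
contact_force: [0.1, 0.2, -3.8]
width: 0.0432
grasp_force: 62.1
time: 24.38
eef_pos: [0.5035, -0.0763, 0.1151]
eef_rot: [-3.14, -0.0, 1.81]
contact_force: [-0.1, -0.5, -0.0]
width: 0.0854
grasp_force: 0.0
shift(tool) [0.0001 0.0008 0.0028] dist 0.003 turn(tool,deg) [-5.000e-02 -1.100e-01 -9.014e+01] t 24.425 q [ -9.   7. -17.  66.   0.  68.]
```

View pics/w4.png

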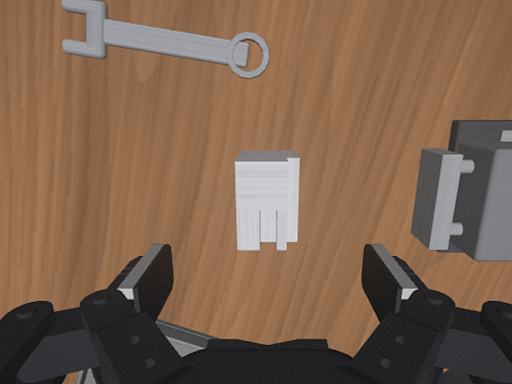

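The block stands upright at about (267,200), with the step side facing the bar at (437,200). Next I'll fit its pose and turn the hand.

```bash
python3 fit.py w4 250 190; python3 -m handwheel '1 0 0 0 0 0 -9;1 0 0 0 0 0 -9;1 0 0 0 0 0 -9;1 0 0 0 0 0 -9;1 0 0 0 0 0 -9;1 0 0 0 0 0 -9;1 0 0 0 0 0 -9;1 0 0 0 0 0 -9;1 0 0 0 0 0 -9;1 0 0 0 0 0 -9;1 0 0 0 0 0 0;1 0 0 0 0 0 0'; python3 d.py .504 -.076 .008 -166.15
```

```text
pt [ 0.489 -0.068  0.049]
0.045 0.055 3899 [499.6 -78.4] [35.1 64.8] 13.7
0.033 0.04 1532 [504.  -76.8] [43.9 64.1] 13.8
0.03 0.056 5585 [504.  -77.2] [44.1 65. ] 13.7
time: 25.92
eef_pos: [0.5036, -0.0763, 0.1154]
eef_rot: [3.141, -0.001, -2.905]
contact_force: [0.0, 0.1, 0.2]
width: 0.0851
grasp_force: 0.0
shift(tool) [-0.0006  0.0002  0.1074] dist 0.107 turn(tool,deg) [ 0.02 -0.06 -0.28] t 25.925 q [ -9.   7. -17.  66.  -0. -22.]
```

```bash
python3 -m handwheel '1 0 -.001 .03 0 0 -.2;1 0 0 .03 0 0 0;1 0 0 .03 0 0 0;1 0 0 .0175 0 0 0;1 0 0 0 0 0 0;1 0 0 0 0 0 0'; python3 -m handwheel '0 0 0 0 0 0 0;0 0 0 0 0 0 0;0 0 0 0 0 0 0;0 0 0 0 0 0 0;0 0 0 0 0 0 0;0 0 0 0 0 0 0' 70; python3 -m handwheel '0 0 0 -.002 0 0 0;0 0 0 -.001 0 0 0;0 0 0 0 0 0 0;0 0 0 0 0 0 0'; python3 look.py w5;  python3 d.py .504 -.076 .011 -166.15
python3 - <<'E'
from h import *
from d import pose,manip
w=dict(np.load("pics/w5.npz")); p,R,s=pose()
P,m=cloud(w); Q=R.inv().apply((P-p).reshape(-1,3)).reshape(P.shape)
k=m&(abs(Q[...,0])<.05)&(abs(Q[...,1])<.036)&(Q[...,2]<-.03)&(Q[...,2]>-.05)
q=Q[k];t=np.median(q[:,2]);q=q[abs(q[:,2]-t)<.003];print("top z",t,np.percentile(q[:,:2],[.5,99.5],axis=0))
E
```

```text
time: 26.68
eef_pos: [0.5046, -0.0774, 0.0092]
eef_rot: [-3.141, 0.001, -2.9]
contact_force: [-0.3, -0.7, 0.2]
width: 0.0855
grasp_force: 0.0
time: 27.42
eef_pos: [0.5051, -0.0773, 0.0099]
eef_rot: [-3.141, 0.002, -2.899]
contact_force: [-1.0, 1.3, 6.8]
width: 0.063
grasp_force: 78.5
time: 27.92
eef_pos: [0.5039, -0.0773, 0.0113]
eef_rot: [3.141, -0.001, -2.899]
contact_force: [-0.5, 0.5, -5.0]
width: 0.0633
grasp_force: 77.4
shift(tool) [-0.0003  0.0013  0.0003] dist 0.001 turn(tool,deg) [ 0.01 -0.03  0.06] t 27.975 q [ -9.  11. -26.  53.  -0. -23.]
top z -0.03914466124781603 [[-0.01189748 -0.03394948]
 [ 0.02335901  0.0337683 ]]
```

```bash
python3 -m handwheel '0 0 .0013 -.0015 0 0 0;0 -.02 0 0 0 0 0;0 -.02 0 0 0 0 0;0 -.02 0 0 0 0 0;0 -.014 0 0 0 0 0;0 -.007 0 0 0 0 0;0 -.003 0 0 0 0 0;0 0 0 0 0 0 0;0 0 0 0 0 0 0'; python3 d.py .5938 -.0535 .011 -166.15; python3 -m handwheel '0 -.0015 0 0 0 0 0;0 -.0015 0 0 0 0 0;0 -.0015 0 0 0 0 0;0 -.0015 0 0 0 0 0;0 -.0015 0 0 0 0 0;0 0 0 0 0 0 0'; python3 -m handwheel '0 -.001 0 0 0 0 0;0 -.001 0 0 0 0 0;0 -.001 0 0 0 0 0;0 -.001 0 0 0 0 0;0 -.001 0 0 0 0 0;0 0 0 0 0 0 0'
```

```text
time: 29.1
eef_pos: [0.5849, -0.056, 0.0131]
eef_rot: [3.142, -0.0, -2.899]
contact_force: [-0.4, -0.2, -4.7]
width: 0.0631
grasp_force: 77.3
shift(tool) [-0.0092  0.0003  0.0021] dist 0.009 turn(tool,deg) [ 0.   -0.02  0.05] t 29.1 q [ -5.  19. -16.  56.  -0. -19.]
time: 29.85
eef_pos: [0.5928, -0.054, 0.013]
eef_rot: [-3.142, -0.0, -2.899]
contact_force: [-0.3, 0.3, -3.9]
width: 0.0632
grasp_force: 77.3
time: 30.6
eef_pos: [0.5968, -0.0531, 0.0129]
eef_rot: [-3.142, -0.001, -2.899]
contact_force: [-4.5, -0.7, -1.3]
width: 0.0635
grasp_force: 77.3
```

```bash
python3 -m handwheel '0 -.001 0 0 0 0 0;0 -.001 0 0 0 0 0;0 -.001 0 0 0 0 0;0 -.001 0 0 0 0 0;0 -.001 0 0 0 0 0;0 -.001 0 0 0 0 0;0 -.001 0 0 0 0 0;0 0 0 0 0 0 0'; python3 -m handwheel '0 -.001 0 0 0 0 0;0 -.001 0 0 0 0 0;0 0 0 0 0 0 0;0 0 0 0 0 0 0'; python3 -m handwheel '0 -.001 0 0 0 0 0;0 -.001 0 0 0 0 0;0 0 0 0 0 0 0;0 0 0 0 0 0 0'
```

```text
time: 31.6
eef_pos: [0.6031, -0.0515, 0.0129]
eef_rot: [-3.142, -0.002, -2.899]
contact_force: [-7.4, -3.1, -0.4]
width: 0.0633
grasp_force: 77.4
time: 32.1
eef_pos: [0.6047, -0.0511, 0.0128]
eef_rot: [-3.142, -0.003, -2.899]
contact_force: [-9.2, -1.4, -0.4]
width: 0.0632
grasp_force: 77.4
time: 32.6
eef_pos: [0.6061, -0.0507, 0.0128]
eef_rot: [-3.142, -0.004, -2.899]
contact_force: [-10.2, -2.8, 1.4]
width: 0.0631
grasp_force: 77.8
```

```bash
python3 -m handwheel '0 -.001 0 0 0 0 0;0 -.001 0 0 0 0 0;0 0 0 0 0 0 0;0 0 0 0 0 0 0'; python3 -m handwheel '0 -.001 0 0 0 0 0;0 -.0005 0 0 0 0 0;0 0 0 0 0 0 0;0 0 0 0 0 0 0;0 0 0 0 0 0 0;0 0 0 0 0 0 0;0 0 0 0 0 0 0;0 0 0 0 0 0 0;0 0 0 0 0 0 0;0 0 0 0 0 0 0;0 0 0 0 0 0 0'
```

```text
time: 33.1
eef_pos: [0.6061, -0.0508, 0.0127]
eef_rot: [-3.141, -0.008, -2.9]
contact_force: [-17.4, -4.3, 6.3]
width: 0.063
grasp_force: 78.4
time: 34.48
eef_pos: [0.606, -0.0507, 0.0127]
eef_rot: [-3.141, -0.01, -2.9]
contact_force: [-22.7, -6.2, 10.1]
width: 0.0636
grasp_force: 78.6
```

The bar is home again: the position is fixed and the force rose to about 23 N, held for over a second. Next I'll back off and go to the tray.

```bash
python3 -m handwheel '0 .002 0 0 0 0 0;0 .003 0 0 0 0 0;0 .005 0 0 0 0 0;0 .01 0 0 0 0 0;0 .02 0 0 0 0 0;0 .03 0 0 0 0 0;0 .02 0 0 0 0 0;0 0 0 -.03 0 0 0;0 0 0 -.03 0 0 0;0 0 0 -.02 0 0 0;0 0 0 0 0 0 0;0 0 0 0 0 0 0'; python3 d.py .466 -.314 .093 -166.15
```

```text
time: 35.98
eef_pos: [0.5242, -0.0709, 0.0923]
eef_rot: [3.141, 0.0, -2.899]
contact_force: [-0.1, -0.1, -4.3]
width: 0.0633
grasp_force: 78.6
shift(tool) [ 0.115  -0.222  -0.0007] dist 0.25 turn(tool,deg) [0.02 0.01 0.08] t 35.975 q [ -8.  10. -17.  63.   0. -22.]
```

```bash
python3 -m handwheel '0 .0144 -.0278 0 0 0 0;0 .0144 -.0278 0 0 0 0;0 .0144 -.0278 0 0 0 0;0 .0144 -.0278 0 0 0 0;0 .0144 -.0278 0 0 0 0;0 .0144 -.0278 0 0 0 0;0 .0144 -.0278 0 0 0 0;0 .0144 -.0278 0 0 0 0;0 0 0 0 0 0 0;0 0 0 0 0 0 0'; python3 -m handwheel '0 0 0 .02 0 0 0;0 0 0 .025 0 0 0;0 0 0 .02 0 0 0;0 0 0 .007 0 0 0;0 0 0 0 0 0 0;0 0 0 0 0 0 0'; python3 d.py .466 -.314 .0145 -166.15; python3 look.py w6
```

```text
time: 37.22
eef_pos: [0.4655, -0.3141, 0.0919]
eef_rot: [3.14, -0.001, -2.899]
contact_force: [0.1, 0.6, -4.3]
width: 0.0632
grasp_force: 78.7
time: 37.98
eef_pos: [0.4666, -0.3147, 0.022]
eef_rot: [-3.141, 0.001, -2.898]
contact_force: [0.2, -0.5, -4.1]
width: 0.063
grasp_force: 78.9
shift(tool) [0.0004 0.0008 0.0075] dist 0.008 turn(tool,deg) [-0.06  0.06  0.08] t 37.975 q [-34.  16. -19.  56.   0. -48.]
```

View pics/w6.png

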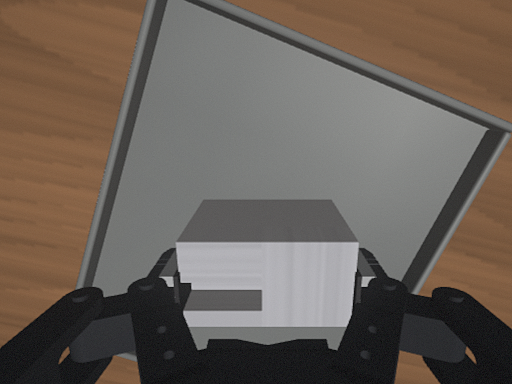

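The block is over the middle of the tray, with walls about (150,0)–(90,290) and (505,130)–(415,290) and room for the fingers. I'll lower it gently.

```bash
python3 -m handwheel '0 0 0 .003 0 0 0;0 0 0 .002 0 0 0;0 0 0 .001 0 0 0;0 0 0 .0007 0 0 0;0 0 0 0 0 0 0;0 0 0 0 0 0 0'; python3 -m handwheel '0 0 0 .0008 0 0 0;0 0 0 0 0 0 0;0 0 0 0 0 0 0'
```

```text
time: 38.78
eef_pos: [0.4659, -0.3146, 0.0144]
eef_rot: [-3.142, 0.0, -2.899]
contact_force: [-0.5, -0.5, -4.4]
width: 0.0632
grasp_force: 78.9
time: 39.15
eef_pos: [0.466, -0.3147, 0.014]
eef_rot: [-3.141, 0.0, -2.899]
contact_force: [-1.6, 1.4, 1.6]
width: 0.0632
grasp_force: 79.4
```

Contact: the force on the tool went from -4.4 to +1.6 N. Releasing and rising.

```bash
python3 -m handwheel '1 0 0 0 0 0 0;1 0 0 0 0 0 0;1 0 0 0 0 0 0;1 0 0 0 0 0 0;1 0 0 0 0 0 0;1 0 0 -.01 0 0 0;1 0 0 -.03 0 0 0;1 0 0 -.04 0 0 0;1 0 0 -.04 0 0 0;1 0 0 -.03 0 0 0;1 0 0 0 0 0 0;1 0 0 0 0 0 0'; python3 look.py w7; python3 fit.py w7 266 220; python3 - <<'E'
from workcell import cams; import cv2
cv2.imwrite("pics/end.png",cams.snapshot("scene")["image"][...,::-1])
E
```

```text
time: 40.65
eef_pos: [0.4657, -0.3145, 0.1634]
eef_rot: [3.141, -0.0, -2.899]
contact_force: [0.4, 0.1, -0.5]
width: 0.0854
grasp_force: 0.0
pt [ 0.51  -0.305  0.004]
0.045 0.055 1849 [ 464.6 -314.9] [27.5 64.1] 13.7
0.033 0.04 575 [ 475.1 -312.6] [24.1 63.3] 14.0
0.03 0.056 2590 [ 469.  -313.9] [36.6 64.1] 14.0
```

View pics/w7.png

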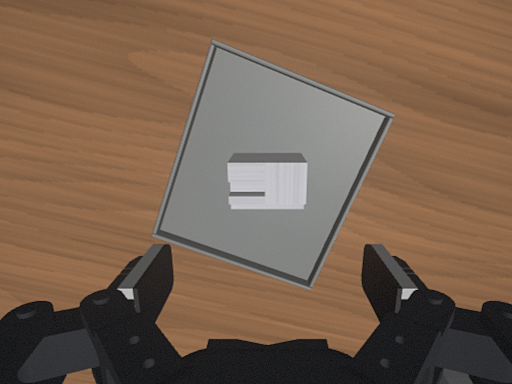

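View pics/end.png

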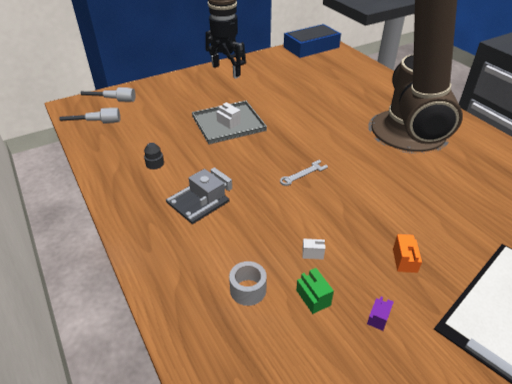

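The block stands upright in the middle of the tray at about (228,115) in the scene view. The sleeve, chuck and wrench are unmoved and the gripper is clear.

```bash
python3 -c "
from workcell import ticket;print(ticket.job_done())"
```

```text
the job is handed in; nothing more can be done
None
```

I pushed the slot end and then the step side against the bar until it stopped on its hard stop, held each for over a second at about 23 N or less, stood the block upright in the tray, and handed the job in at about 41 s.

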